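Load a power module and hold the inspection mirror on its mark

ROBOT

A 7-joint arm with a two-finger parallel gripper is mounted at the origin on the work surface. World frame = base frame: x ahead of the robot, y to its left, z up, the work surface at z = 0. Lengths are in m, angles in rad, forces in N, time in s.
With the tool pointing down it reaches from about 0.4 to 0.85 m from the base axis. Payload 6.9 kg.
Tool frame: the origin (TCP) lies midway between the tips of the shut fingers; the grasp point (between the pads) lies 19 mm behind it; z points along the fingers, y is the direction in which the jaws open and shut (so a half turn about z gives the same grasp; the last joint's range is limited). The gripper opens to 85 mm and grips with 20 to 120 N. Pads are 22 mm wide; open, the fingers measure 114 mm over their backs; the gripper's body (76 mm by 85 mm) begins 54 mm behind the grasp point. The pads swing forward as they close: fully open they stand 13 mm farther back than shut.
Start: joints at [-1.127, 0.507, -0.238, 1.5, 0.126, 1.149, -0.155], TCP at [0.207, 0.59, 0.231] pointing down, gripper open.
Joint ranges: [-3.08, 3.08], [-0.24, 2.05], [-1.43, 1.35], [0, 2.5], [-1.52, 4.66], [0.17, 1.96], [-2.89, 2.89]. Speed limits (rad/s): [2.39, 2.39, 3.14, 3.14, 3.14, 3.14, 3.14].

INTERFACE

Orientations are given as a rotation vector (axis times angle).
In Python, from workcell import r, optics gives the robot as it stands.
- The arm moves only by the tool apply_moves, never from a script. Its argument "commands" is a list of rows, each a list of 5 numbers: the shift along the tool's x, y, z in m, then the turn about the tool's z in degrees, then the opening, from -1 (shut) to 1 (fully open), so that 0 is half open. In form: [[x, y, z, roll, jaw], ...]. A call has 1 to 20 rows; each row shifts and turns the commanded pose from where the row before left it, along the tool's axes as they then stand; what a row does not reach is not made up. A row lasts 1/8 s, in which the tool goes at most 62.5 mm and 10.7 degrees, less where a joint would pass 70% of its speed; a pose out of reach is approached as far as the arm can. A call with a gripper value outside its range is refused whole. The fingers move at their own pace and stop on an object; "newtons" is the grip in N (left out, the last holds). Time passes only in rows, so rows that do not move let the fingers close. It gives the time, the measured TCP pose, the force and the opening at its end, in the units of the state.
- r.read_state(): the state, without advancing time (a new reading comes with each control period).
- optics.read_camera(name): name is "scene" or "side" or "wrist"; returns a dict with "img" (384x512x3 uint8, red, green, blue), "fx", "fy", "cx", "cy" (pixels), "rvec" (rotation vector, rad) and "tvec" (3), from world to camera coordinates, as OpenCV has them; the wrist camera has in their place "tool_from_camera" (4x4, takes a point from camera to tool coordinates, whose origin is the TCP and whose axes are the flange's). Camera axes: x right, y down, z forward; pixel columns grow to the right and rows downward; lengths in m; the calibration is good to about 2 mm. A picture is of the moment at which its call begins: read the wrist's pose just before it. There is no depth.
- r.sign_off(): hands the job in, once; it reports no verdict.
The state is a dict: "clock": time; "qpos": joint angles; "dq": joint speeds; "tau": joint torques, N m; "eef_pos": TCP position; "ee_rot": TCP orientation; "wrist_force": force on the tool from outside, world axes, zero at the start; "ft_torque": the same for the moment, N m; "opening": opening from 0.0 (shut) to 1.0 (fully open).
Only numpy, scipy, OpenCV 4.12 (cv2) and the standard library are available. Lean on these libraries where they do the work, as an engineer would, in place of code of your own. Each camera call takes 0.05 s, during which the arm holds its last target. There are 200 camera calls.

TASK

Seat the black module fully down and upright in the blue nest of the inspection stand with its yellow mark facing the mirror, and let go of it. Then turn the sprung mirror by its orange grip until the bench camera sees the mark in it, that is, until on the monitor the two green lines, which frame what it sees, stand either side of the yellow bar, and finish while still holding the mirror steady there, because it springs back when let go. Leave the solder reel, the jar and the screwdriver where they are.

Things in the scene. Friction and masses are not known exactly. Their poses are not given: they have to be found in the camera images.
- module_mid (a point): Centre of the loose black power module, a block 40 x 40 mm in plan and 50 mm tall, 0.13 kg, standing on its base (25 mm below this point). Its own x axis points out of the side that carries the yellow mark; z is up.
- module_mark (a point): Point on the module's marked side, 20 mm from its centre along its x axis and 30 mm above its base. The mark is a yellow stripe 14 mm wide up the whole side, and it runs 10 mm onto the top.
- seat (a point): Centre of the nest's pocket floor, where the module's base centre belongs, 20 mm above the bench. Blue nest 58 x 58 mm; pocket 46 x 46 mm, walls 12 mm above its floor. Its x axis points straight at the mirror's pivot, 170 mm away: the module's mark must face that way (module x along this x). The nest's arm is clamped and gives only at about 35 N.
- nest (a joint): Where the nest's arm is clamped round the mirror's pivot (rad, -0.55 to 0.65, growing counter-clockwise seen from above); at 0 the directions from the pivot to nest and to lens make a right angle, and at larger values a wider one. It differs from run to run and need not be changed.
- mirror_grip (a point): Middle of the orange grip on top of the mirror, on the upright axis about which both turn, 106 mm above the bench. An upright flat bar 14 mm thick, 42 long, 36 tall (88 to 124 mm above the bench): pinch it from above across its thickness. Its axes turn with it: x along the bar, y across it, out of the mirror's face. Below it the mirror plate, 64 mm wide.
- mirror (a joint): Turn of the mirror (rad, 0 to 1.4): 0 at rest, facing the camera; grows counter-clockwise seen from above, swinging the face towards the nest. A spring drives it back (0.12 N m per rad). The camera sees the mark when the face looks along the bisector of the directions to lens and mark: turn = (1.571 + nest) / 2, 0.51 to 1.11.
- lens (a point): Front of the bench camera's lens, 132 mm from the mirror's pivot and 58 mm above the bench; the camera (grey, 44 mm wide, 80 mm tall) is fixed on the stand and looks at the mirror.
- picture (a point): Middle of the yellow upright bar, 6 x 70 mm, on the monitor: it shows in which direction, seen from the mirror, the mark of a seated module lies (drawn with or without a module; it depends on the nest alone). Only a picture: it cannot be touched.
- view (a point): Half-way between two upright green lines (inner edges 18 mm apart) on the monitor, a unit 200 x 130 mm facing up and away from the robot: they frame what the camera sees in the mirror now. They move along this point's y axis, sideways along the screen, 90 mm per rad of mirror turn, to +y as the turn grows. On the mark when picture is at 0 along y; bar wholly inside within 6 mm.
- reel: Steel solder reel standing on the bench, 56 mm across, 40 mm tall; origin at the centre of its underside. Leave alone.
- jar: White jar with a blue cap, 52 mm across, 60 mm tall; origin at the centre of its underside. Leave alone.
- driver: Red-handled screwdriver lying on the bench beyond the stand; origin under its middle, x along it towards the tip. Leave alone.
Mind the look-alikes: they are no part of the job. Of the things that look like the part that bears module_mid, the smaller one is meant. Several things look just like the part that bears picture: the one meant starts farthest to the robot's right.

How it is judged:
By the outcome, as a careful person would: the job done as asked, in the order asked, and still so for the second after the job is handed in, while the arm keeps its last pose, push and grip.
It also fails if it takes over 53 s, if anything falls off the work surface, if the arm or the gripper's body presses on something with over 40 N, if the wrist force passes 120 N, or if a joint passes its speed limit or range.

## Working session

There is one attempt and no reset: what is moved stays moved. The work goes in short steps, Python scripts to look and compute and a tool call to move; the robot and the scene stay as the last step left them, time stands still between calls to the robot, and variables do not carry over. Pictures are saved under pics/ and viewed, about 8 in all and at most 12, crops included, and the job is handed in when it is done.

Besides the shell and the picture viewer there is one more tool, called after ">>>" as a command line: name --pt "numbers of a row" for each row, then --argument value for the rest. apply_moves: Moves the arm, as the interface text tells. Its arguments: {"type":"object","properties":{"commands":{"type":"array"},"newtons":{"type":"number"}},"required":["commands"]}

```bash
mkdir -p pics; python3 - <<'E'
from workcell import r, optics
import cv2,numpy as np,pickle
d={}
for n in("scene","side","wrist"):
    s=r.read_state(); c=optics.read_camera(n); c["st"]=s; d[n]=c
    cv2.imwrite(f"pics/{n}0.png",c["img"][:,:,::-1])
    print(n,c["fx"],c["cx"],c["cy"],c.get("rvec"),c.get("tvec"),c.get("tool_from_camera"))
pickle.dump(d,open("d0.pkl","wb"))
print(s)
E
python3 -c "
import cv2,numpy as np
a=[cv2.imread(f'pics/{n}0.png') for n in('scene','side')]
cv2.imwrite('pics/s.png',cv2.resize(a[0],(800,600),interpolation=cv2.INTER_CUBIC))
cv2.imwrite('pics/d.png',cv2.resize(a[1],(800,600),interpolation=cv2.INTER_CUBIC))"
```

```text
scene 417.6472871521307 258.9650460755553 189.85744082413936 [ 0.90628055  2.43875491 -1.12379781] [ 0.44395677 -0.21040908  1.87083055] None
side 430.1063298794312 248.7326740607175 192.22190917753198 [ 2.37079685 -0.25118308  0.11648078] [-0.59293497  0.1905133   1.47458168] None
wrist 302.46281156216946 255.60361584087454 192.3961436438279 None None [[-3.72786923e-04 -9.49239373e-01 -3.14554406e-01  8.06709664e-02]
 [ 9.99999793e-01 -1.88879263e-04 -6.15140682e-04  7.22136964e-04]
 [ 5.24502950e-04 -3.14554571e-01  9.49239246e-01 -1.43512079e-01]
 [ 0.00000000e+00  0.00000000e+00  0.00000000e+00  1.00000000e+00]]
{'clock': 0.1, 'qpos': array([-1.12748759,  0.50822017, -0.23753952,  1.50104017,  0.12569575,
        1.14890343, -0.15478689]), 'dq': array([-0.00087596, -0.00121413, -0.00131128, -0.00294509, -0.001107  ,
       -0.00100027,  0.00089148]), 'tau': array([-5.45883406e-03, -6.21842551e+01, -2.19455212e+00, -2.50205147e+01,
        1.25896247e-02,  7.75606051e-03,  3.02423371e-05]), 'eef_pos': array([0.20705084, 0.58922495, 0.23053523]), 'ee_rot': array([-5.28020853e-01, -3.09665673e+00,  2.45770852e-03]), 'wrist_force': array([0.56846107, 0.34085317, 0.61558583]), 'ft_torque': array([ 0.01814539,  0.02422597, -0.01017672]), 'opening': 1.0039211228241078}
```

View pics/s.png

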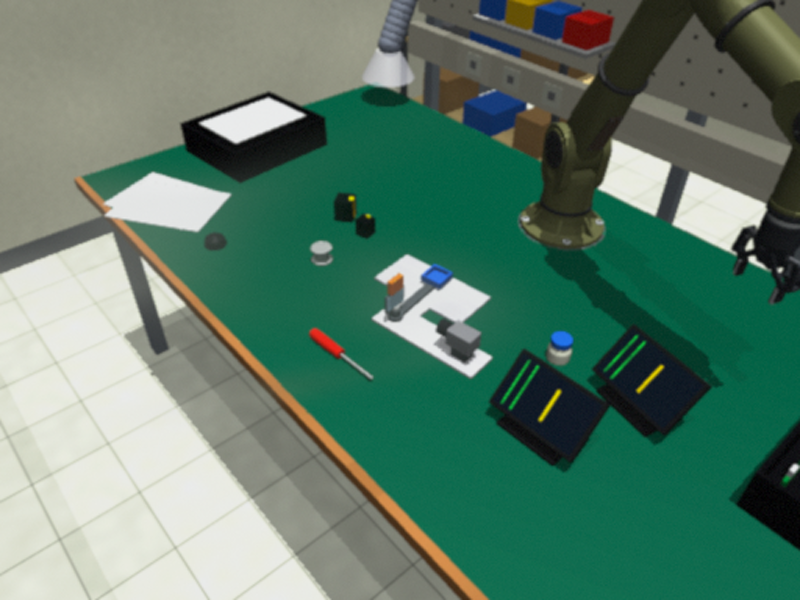

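View pics/d.png

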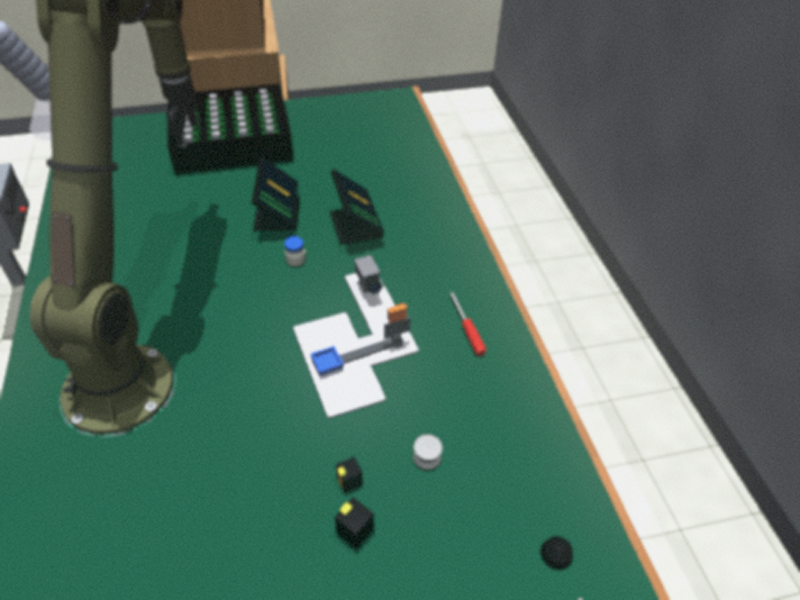

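Scene (800-px scale): the two black modules are at (345,207), larger, and (366,225), smaller. In the side view they are at (354,523) and (349,473). The smaller one is meant. The monitors are at scene (550,405) and (652,380). The nest is at (437,276), the mirror grip at (395,285) and the lens/camera at (460,338).

```bash
cat > h.py <<'E'
import numpy as np,cv2
from scipy.spatial.transform import Rotation as R
def P(c):
    """3x4 world->camera and K"""
    K=np.array([[c["fx"],0,c["cx"]],[0,c["fy"],c["cy"]],[0,0,1]])
    if c.get("rvec") is not None:
        T=np.c_[cv2.Rodrigues(np.array(c["rvec"]))[0],np.array(c["tvec"]).ravel()]
    else:
        W=np.eye(4); W[:3,:3]=R.from_rotvec(c["st"]["ee_rot"]).as_matrix(); W[:3,3]=c["st"]["eef_pos"]
        T=np.linalg.inv(W@np.array(c["tool_from_camera"]))[:3]
    return K,T
def proj(c,p):
    K,T=P(c); q=(T[:,:3]@np.atleast_2d(p).T+T[:,3:]).T@K.T; return q[:,:2]/q[:,2:]
def plane(c,uv,z):
    """pixel(s) -> world points on height z"""
    K,T=P(c); o=-T[:,:3].T@T[:,3]
    d=(T[:,:3].T@np.linalg.inv(K)@np.c_[np.atleast_2d(uv).astype(float),np.ones(len(np.atleast_2d(uv)))].T).T
    return o+d*((z-o[2])/d[:,2:])
def tri(c1,u1,c2,u2):
    K1,T1=P(c1);K2,T2=P(c2)
    X=cv2.triangulatePoints(K1@T1,K2@T2,np.array(u1,float).reshape(2,1),np.array(u2,float).reshape(2,1))
    return (X[:3]/X[3]).ravel()
E
python3 - <<'E'
from h import *
import pickle
d=pickle.load(open("d0.pkl","rb"));s,e=d["scene"],d["side"];k=.64
for n,a,b in [("small mod",(366,225),(349,473)),("big",(345,207),(354,523)),("nest",(437,276),(327,361)),("grip",(395,285),(397,312)),("cam top",(462,335),(367,268)),
 ("monA bar",(550,405),(358,198)),("monB bar",(650,379),(278,187)),("reel",(321,253),(428,450)),("jar",(561,345),(294,250))]:
    print(n,tri(s,np.array(a)*k,e,np.array(b)*k).round(3))
def comp(c,f):
    h=cv2.cvtColor(c["img"],cv2.COLOR_RGB2HSV); m=f(h[...,0],h[...,1],h[...,2]).astype(np.uint8)
    n,_,st,ce=cv2.connectedComponentsWithStats(m)
    return [(ce[i].round(1),st[i][4]) for i in range(1,n) if st[i][4]>8]
for c in(s,e):
    print("orange",comp(c,lambda h,S,v:(h>5)&(h<17)&(S>170)&(v>120)))
    print("yellow",comp(c,lambda h,S,v:(h>23)&(h<33)&(S>170)&(v>110)))
E
python3 - <<'E'
import cv2
a=cv2.imread('pics/scene0.png')[110:240,195:330];b=cv2.imread('pics/wrist0.png')
a=cv2.resize(a,(415,400),interpolation=cv2.INTER_CUBIC);c=cv2.imread('pics/side0.png')[180:360,180:305]
c=cv2.resize(c,(278,400),interpolation=cv2.INTER_CUBIC)
cv2.imwrite('pics/crop.png',cv2.hconcat([a,c]))
E
```

```text
small mod [ 0.454 -0.322  0.024]
big [ 0.446 -0.428  0.028]
nest [ 0.455 -0.034  0.018]
grip [0.625 0.003 0.102]
cam top [0.594 0.194 0.065]
monA bar [0.619 0.451 0.082]
monB bar [0.414 0.539 0.084]
reel [ 0.62  -0.302  0.018]
jar [0.427 0.335 0.032]
orange [(array([252.8, 178.6]), np.int32(15))]
yellow [(array([338.1,   1. ]), np.int32(61)), (array([224.5, 126.5]), np.int32(12)), (array([415.6, 241.9]), np.int32(65)), (array([351.5, 258.8]), np.int32(70))]
orange []
yellow []
```

View pics/crop.png

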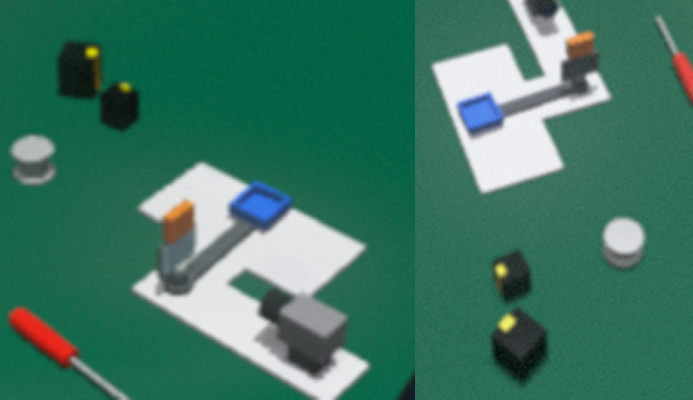

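The crop confirms the smaller block: scene crop (120,105), side crop (512,275), at world (0.454,-0.322). The monitor that counts is the one at (0.62,0.45), farther to the robot's right than the one at y=0.54. Next I move above the module.

>>> apply_moves --pt "0 0 -0.05 0 1" --pt "0 0 -0.05 0 1" --pt "-0.035 -0.027 0 0 1" --pt "-0.035 -0.027 0 0 1" --pt "-0.035 -0.027 0 0 1" --pt "-0.035 -0.027 0 0 1" --pt "-0.035 -0.027 0 0 1" --pt "-0.035 -0.027 0 0 1" --pt "-0.035 -0.027 0 0 1" --pt "-0.035 -0.027 0 0 1" --pt "-0.035 -0.027 0 0 1" --pt "-0.035 -0.027 0 0 1"

```text
clock: 1.65
eef_pos: [0.4484, 0.2176, 0.3312]
ee_rot: [-0.528, -3.097, 0.0]
wrist_force: [-0.7, 0.7, -0.1]
opening: 0.999
```

>>> apply_moves --pt "-0.017 -0.047 0 0 1" --pt "-0.017 -0.047 0 0 1" --pt "-0.017 -0.047 0 0 1" --pt "-0.017 -0.047 0 0 1" --pt "-0.017 -0.047 0 0 1" --pt "-0.017 -0.047 0 0 1" --pt "-0.017 -0.047 0 0 1" --pt "-0.017 -0.047 0 0 1" --pt "-0.017 -0.047 0 0 1" --pt "-0.017 -0.047 0 0 1" --pt "0 0 0 10 1" --pt "0 0 0 10 1" --pt "0 0 0 10 1" --pt "0 0 0 10 1" --pt "0 0 0 10 1" --pt "0 0 0 10 1" --pt "0 0 0.05 0 1" --pt "0 0 0.05 0 1" --pt "0 0 0 0 1" --pt "0 0 0 0 1"

```text
clock: 4.15
eef_pos: [0.4531, -0.2815, 0.2329]
ee_rot: [2.005, 2.416, 0.0]
wrist_force: [-0.8, 0.7, 0.3]
opening: 1.002
```

```bash
python3 - <<'E'
from workcell import r, optics
from h import *
import pickle
s=r.read_state(); c=optics.read_camera("wrist"); c["st"]=s
print(s["clock"],s["eef_pos"],R.from_rotvec(s["ee_rot"]).as_matrix().round(3),s["qpos"].round(2))
pickle.dump(c,open("w1.pkl","wb")); cv2.imwrite("pics/w1.png",cv2.resize(c["img"][:,:,::-1],(800,600),interpolation=cv2.INTER_CUBIC))
E
```

```text
4.15 [ 0.45311759 -0.28151201  0.23289257] [[-0.185  0.983  0.001]
 [ 0.983  0.185 -0.001]
 [-0.001  0.001 -1.   ]] [ 0.2   0.39  0.44  1.75 -0.19  1.05  0.9 ]
```

View pics/w1.png

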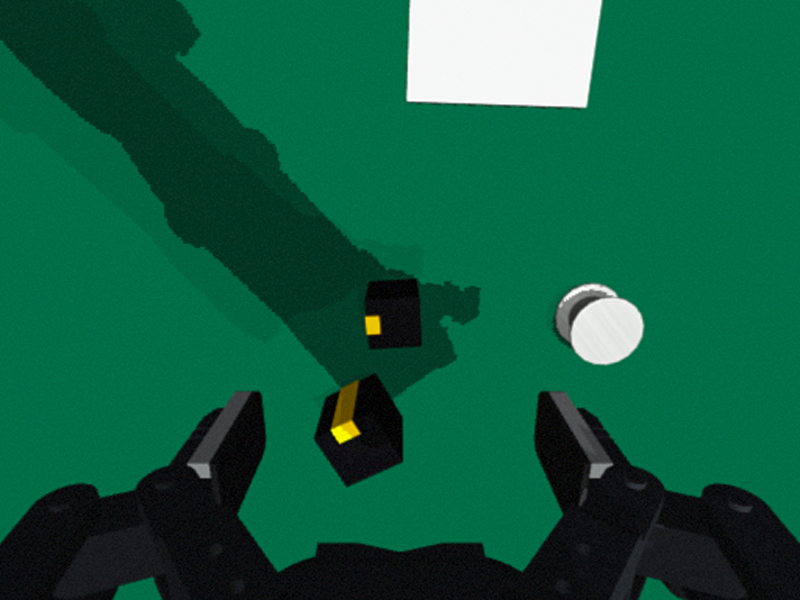

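Wrist view: the small module is around (393,315) with its yellow tab at (373,325). The mark therefore faces image left, roughly world -x. The larger one is at (360,430) and the reel at (605,325). I'll fit the pose from the silhouette.

```bash
cat > fit.py <<'E'
from h import *
from scipy.optimize import minimize
def black(c,roi):
    im=c["img"].astype(int); h=cv2.cvtColor(c["img"],cv2.COLOR_RGB2HSV)
    m=(im.max(2)<60)&(im[...,1]-im[...,0]<12)
    m|=(h[...,0]>17)&(h[...,0]<34)&(h[...,1]>150)&(h[...,2]>60)
    k=np.zeros(m.shape,bool);x0,x1,y0,y1=roi;k[y0:y1,x0:x1]=1;return m&k
def yellow(c,roi):
    h=cv2.cvtColor(c["img"],cv2.COLOR_RGB2HSV);x0,x1,y0,y1=roi
    m=(h[...,0]>17)&(h[...,0]<34)&(h[...,1]>150)&(h[...,2]>60)
    k=np.zeros(m.shape,bool);k[y0:y1,x0:x1]=1;m&=k
    v,u=np.nonzero(m);return np.array([u.mean(),v.mean()]),m.sum()
def fit(c,roi,x0,zb=0.0):
    m=black(c,roi)
    b=np.array([[x,y,z] for x in(-.02,.02) for y in(-.02,.02) for z in(0,.05)])
    def sil(p):
        q=b@R.from_euler('z',p[2]).as_matrix().T+[p[0],p[1],zb]
        o=np.zeros(m.shape,np.uint8);hu=cv2.convexHull(proj(c,q).astype(np.float32))
        cv2.fillConvexPoly(o,np.round(hu*16).astype(np.int32),1,cv2.LINE_8,4);return o>0
    f=lambda p:1-(sil(p)&m).sum()/(sil(p)|m).sum()
    best=min((minimize(f,x0,method="Nelder-Mead",options=dict(initial_simplex=np.array([x0]*4)+s*np.array([[0,0,0],[.006,0,.05],[0,.006,-.05],[.004,-.004,.15]]))) for s in(1,-1,.5)),key=lambda o:o.fun)
    return best.x,best.fun,m.sum()
E
python3 - <<'E'
from fit import *
import pickle
c=pickle.load(open("w1.pkl","rb"));roi=(int(345*.64),int(440*.64),int(268*.64),int(360*.64))
y,n=yellow(c,roi);yw=plane(c,y,.05)[0];print("yellow",y,n,yw)
x=plane(c,np.array([[394,327]])*.64,.05)[0]
print(x,fit(c,roi,[x[0],x[1],np.pi+.2]))
E
```

```text
yellow [238.25581395 207.65116279] 129 [ 0.44235347 -0.3301707   0.05      ]
[ 0.45852868 -0.32919931  0.05      ] (array([ 0.45637316, -0.32587198,  3.30671182]), np.float64(0.0984126984126984), np.int64(1426))
```

>>> apply_moves --pt "-0.023 -0.002 0 1 1" --pt "-0.0225 -0.002 0.03 0 1" --pt "0 0 0.04 0 1" --pt "0 0 0.04 0 1" --pt "0 0 0 0 1" --pt "0 0 0 0 1"

```text
clock: 4.95
eef_pos: [0.4577, -0.3274, 0.1236]
ee_rot: [2.025, 2.398, 0.0]
wrist_force: [0.8, -0.1, 0.5]
opening: 0.997
```

```bash
python3 - <<'E'
from workcell import r, optics
from fit import *
import pickle
s=r.read_state(); c=optics.read_camera("wrist"); c["st"]=s
M=R.from_rotvec(s["ee_rot"]).as_matrix()
print(s["eef_pos"],np.degrees(np.arctan2(M[1,1],M[0,1])))
pickle.dump(c,open("w2.pkl","wb")); cv2.imwrite("pics/w2.png",c["img"][:,:,::-1])
roi=(190,330,100,300)
y,n=yellow(c,roi);print("yellow",y,n,plane(c,y,.05)[0])
p,f,m=fit(c,roi,[.456,-.327,3.307]);print(p,f,m)
mk=black(c,roi); v=c["img"].copy(); v[mk]=v[mk]//2+[120,0,0]
b=np.array([[x,yy,.05] for x,yy in((-.02,-.02),(.02,-.02),(.02,.02),(-.02,.02))])
q=b@R.from_euler('z',p[2]).as_matrix().T+[p[0],p[1],0]
g=c["img"][:,:,::-1].copy();g=np.clip(g.astype(int)*2,0,255).astype(np.uint8)
cv2.polylines(g,[np.round(proj(c,q)).astype(np.int32)],True,(255,0,255),1)
cv2.imwrite("pics/w2v.png",cv2.hconcat([cv2.resize(g[80:320,170:350],(390,520)),cv2.resize(v[80:320,170:350,::-1],(390,520))]))
E
```

```text
[ 0.45774273 -0.32744313  0.12361979] 9.641017302162727
yellow [218.06955645 258.09677419] 992 [ 0.43608296 -0.37913077  0.05      ]
[ 0.45697703 -0.32771355  3.40318649] 0.5240518798226892 5588
```

View pics/w2v.png

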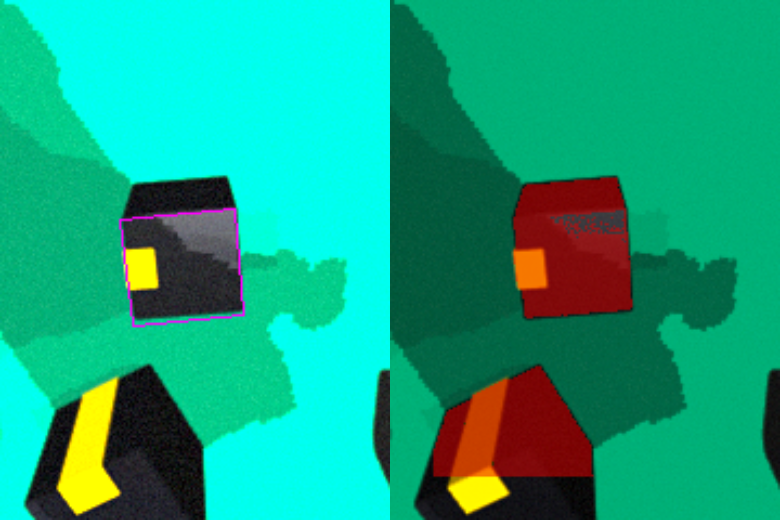

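The crop shows the small module clearly, with its top face from (122,217) to (243,318), and the larger one intruding into the region below it. I'll refit on a tighter region.

```bash
python3 - <<'E'
from fit import *
import pickle
c=pickle.load(open("w2.pkl","rb"));roi=(215,290,155,236)
y,n=yellow(c,roi);print("yellow",y,n,plane(c,y,.05)[0])
print(fit(c,roi,[.456,-.327,3.307]))
E
```

```text
yellow [234.67142857 203.52857143] 280 [ 0.44252234 -0.32983897  0.05      ]
(array([ 0.45709099, -0.32737204,  3.40938136]), np.float64(0.14785420340975897), np.int64(2899))
```

```bash
python3 - <<'E'
import fit as F
from fit import *
import pickle
c=pickle.load(open("w2.pkl","rb"))
q=np.array([[123,217],[236,208],[242,310],[137,320]])*[180/390,240/520]+[170,80]
w=plane(c,q,.05);print(w.round(4),w.mean(0))
for a,b in((0,1),(3,2),(3,0),(2,1)): d=w[b]-w[a];print(np.linalg.norm(d),np.degrees(np.arctan2(d[1],d[0])))
old=F.black
def nb(c,roi):
    m=old(c,roi).astype(np.uint8);k,_=cv2.findContours(m,0,2);h=cv2.convexHull(max(k,key=cv2.contourArea));o=np.zeros_like(m);cv2.fillConvexPoly(o,h,1);return o>0
F.black=nb
print(F.fit(c,(215,290,155,236),[.456,-.327,3.307]))
E
```

```text
[[ 0.434  -0.3124  0.05  ]
 [ 0.4718 -0.3027  0.05  ]
 [ 0.4812 -0.3399  0.05  ]
 [ 0.4444 -0.3501  0.05  ]] [ 0.45783163 -0.3262855   0.05      ]
0.03897525749598554 14.325953944451616
0.03824611013913847 15.5410514822314
0.039133560213107155 105.34837396131563
0.03831630828188926 104.26694459020109
(array([ 0.45700582, -0.32661772,  3.40555954]), np.float64(0.06358042777615003), np.int64(3204))
```

Module centre is (0.4575,-0.3266), yaw 195°; the yellow tab agrees within 1 mm. Next: align, descend, grip.

>>> apply_moves --pt "0.0008 0 0.03 -5.4 1" --pt "0 0 0.03 0 1" --pt "0 0 0.03 0 1" --pt "0 0 0.0195 0 1" --pt "0 0 0 0 1" --pt "0 0 0 0 -0.5" --pt "0 0 0 0 -1" --pt "0 0 0 0 -1" --pt "0 0 0 0 -1" --pt "0 0 0 0 -1" --pt "0 0 0 0 -1" --newtons 40

```text
clock: 6.38
eef_pos: [0.4572, -0.326, 0.0131]
ee_rot: [1.91, 2.492, 0.001]
wrist_force: [-0.8, 0.8, 7.3]
opening: 0.463
```

>>> apply_moves --pt "0 0 -0.03 0 -1" --pt "0 0 -0.05 0 -1" --pt "0 0 -0.05 0 -1" --pt "0 0 0 0 -1"

```text
clock: 6.88
eef_pos: [0.4581, -0.3272, 0.1459]
ee_rot: [1.907, 2.487, 0.001]
wrist_force: [0.9, -0.7, -1.2]
opening: 0.462
```

```bash
python3 - <<'E'
from workcell import r, optics
from fit import *
import pickle
s=r.read_state(); c=optics.read_camera("wrist"); c["st"]=s
M=R.from_rotvec(s["ee_rot"]).as_matrix()
print(s["eef_pos"],np.degrees(np.arctan2(M[1,1],M[0,1])),s["opening"],s["wrist_force"])
pickle.dump(c,open("w3.pkl","wb")); cv2.imwrite("pics/w3.png",c["img"][:,:,::-1])
g=np.clip(c["img"].astype(int)*2,0,255).astype(np.uint8)[:,:,::-1]
cv2.imwrite("pics/w3v.png",cv2.resize(g[180:384,130:380],(735,600)))
E
```

```text
[ 0.45812505 -0.32721496  0.14591055] 15.03786072910993 0.4621686330410731 [ 0.85413459 -0.65009933 -1.20697648]
```

View pics/w3v.png

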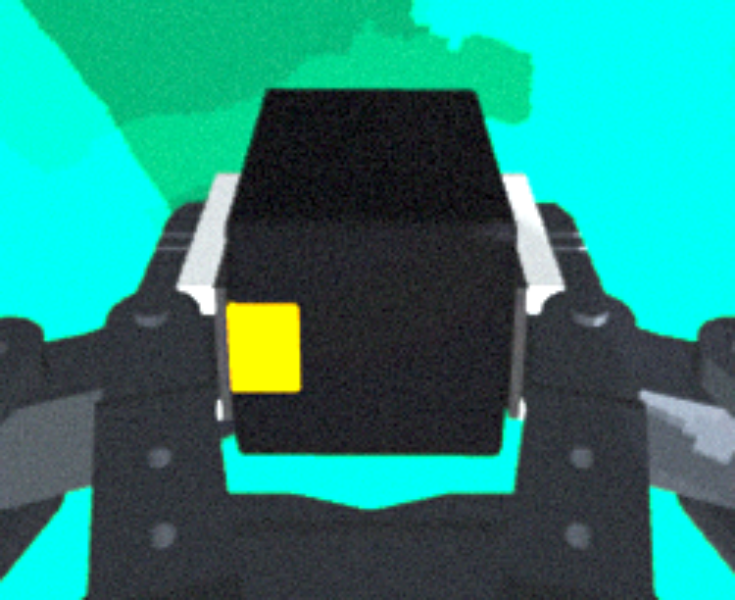

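The module is held squarely, with its yellow tab at crop (264,348) on the -tool-y side. Next I stop short of the nest to measure it, and I measure the module's offset in the hand.

>>> apply_moves --pt "0.043 0.011 -0.014 0 -1" --pt "0.043 0.011 -0.014 0 -1" --pt "0.043 0.011 -0.014 0 -1" --pt "0.043 0.011 -0.014 0 -1" --pt "0 0 0 0 -1" --pt "0 0 0 0 -1"

```text
clock: 7.68
eef_pos: [0.4538, -0.1481, 0.1969]
ee_rot: [-1.91, -2.493, 0.002]
wrist_force: [0.3, -1.0, 0.5]
opening: 0.459
```

```bash
python3 - <<'E'
from workcell import r, optics
from fit import *
import pickle
s=r.read_state(); c=optics.read_camera("wrist"); c["st"]=s
M=R.from_rotvec(s["ee_rot"]).as_matrix()
print(s["eef_pos"],np.degrees(np.arctan2(M[1,1],M[0,1])))
pickle.dump(c,open("w4.pkl","wb"))
cv2.imwrite("pics/w4.png",cv2.resize(c["img"][:,:,::-1],(800,600),interpolation=cv2.INTER_CUBIC))
# module in hand from w3: pixel -> tool coords at tool z=-0.037
w=pickle.load(open("w3.pkl","rb")); Mt=R.from_rotvec(w["st"]["ee_rot"]).as_matrix()
for n,p in(("yellow",(264,348)),("c0",(228,223)),("c1",(518,223)),("c2",(503,453)),("c3",(235,453))):
    X=plane(w,np.array([p])*[250/735,.34]+[130,180],w["st"]["eef_pos"][2]+.037)[0]
    print(n,(Mt.T@(X-w["st"]["eef_pos"])).round(4))
E
```

```text
[ 0.45377871 -0.14809749  0.19691114] 15.072943050989103
yellow [-0.0008 -0.0144 -0.0371]
c0 [ 0.0195 -0.0185 -0.0372]
c1 [ 0.0194  0.0208 -0.037 ]
c2 [-0.0197  0.0206 -0.0368]
c3 [-0.0196 -0.0195 -0.037 ]
```

View pics/w4.png

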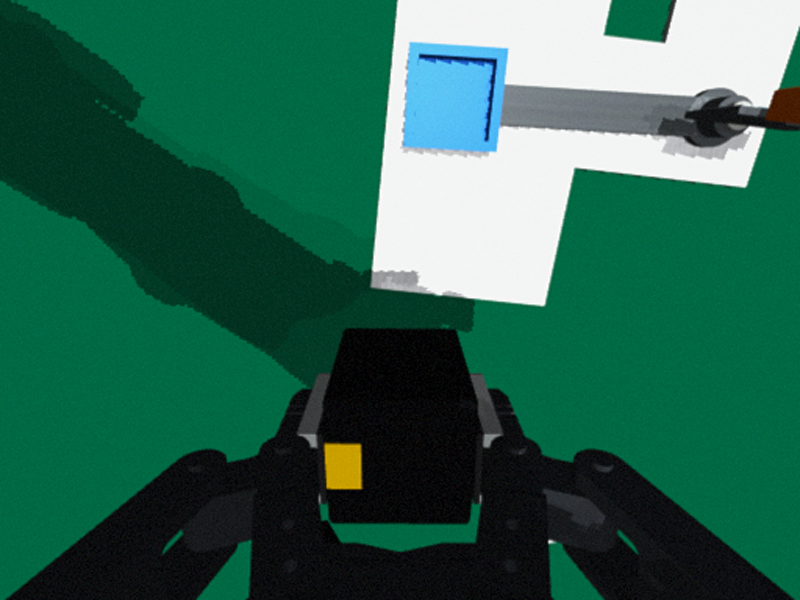

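Wrist view: the nest's outer corners are about (411,43), (507,48), (497,151) and (403,147), with the arm running right to the pivot near (718,117). The in-hand offset is under 1 mm.

```bash
python3 - <<'E'
from fit import *
import pickle
c=pickle.load(open("w4.pkl","rb"))
h=cv2.cvtColor(c["img"],cv2.COLOR_RGB2HSV)
m=((h[...,0]>95)&(h[...,0]<125)&(h[...,1]>110)).astype(np.uint8)
k,_=cv2.findContours(m,0,2);kk=max(k,key=cv2.contourArea);hu=cv2.convexHull(kk)
o=np.zeros_like(m);cv2.fillConvexPoly(o,hu,1);m=o>0
print(m.sum(),(cv2.boxPoints(cv2.minAreaRect(kk))/.64).round(0).tolist())
for z0 in(0,.01,.02,.03):
    b=np.array([[x,y,z] for x in(-.029,.029) for y in(-.029,.029) for z in(z0,.032)])
    def f(p):
        q=b@R.from_euler('z',p[2]).as_matrix().T+[p[0],p[1],0]
        o=np.zeros(m.shape,np.uint8);H=cv2.convexHull(proj(c,q).astype(np.float32))
        cv2.fillConvexPoly(o,np.round(H*16).astype(np.int32),1,cv2.LINE_8,4);o=o>0
        return 1-(o&m).sum()/(o|m).sum()
    x0=np.array([.455,-.034,.22])
    t=min((minimize(f,x0,method="Nelder-Mead",options=dict(initial_simplex=x0+s*np.array([[0,0,0],[.006,0,.05],[0,.006,-.05],[.004,-.004,.1]]))) for s in(1,-1,.5)),key=lambda t:t.fun)
    print(z0,t.x.round(4),np.degrees(t.x[2]),round(t.fun,4))
# pocket floor brightness edges: saturated dark wall inner corner (rim z .032)
print(plane(c,np.array([[411,43],[507,48],[497,151],[403,147]])*.64,.032).round(4))
print("pivot disc",plane(c,np.array([[718,117]])*.64,.012))
E
python3 - <<'E'
import cv2
a=cv2.imread('pics/w4.png')[25:170,380:800]
cv2.imwrite('pics/w4c.png',cv2.resize(a[:, :150],(600,580),interpolation=cv2.INTER_CUBIC))
E
```

```text
4222 [[402.0, 146.0], [409.0, 42.0], [507.0, 48.0], [500.0, 152.0]]
0 [ 0.4578 -0.036   0.245 ] 14.037858967643857 0.0315
0.01 [ 0.4576 -0.0359  0.199 ] 11.401151372936416 0.0129
0.02 [ 0.4576 -0.036   0.2432] 13.935042448096898 0.0315
0.03 [ 0.4576 -0.036   0.2436] 13.95910882277185 0.0315
[[ 0.4248 -0.0139  0.032 ]
 [ 0.4797 -0.0019  0.032 ]
 [ 0.4925 -0.0578  0.032 ]
 [ 0.4354 -0.0707  0.032 ]]
pivot disc [[ 6.27682651e-01 -2.99883290e-05  1.20000000e-02]]
```

View pics/w4c.png

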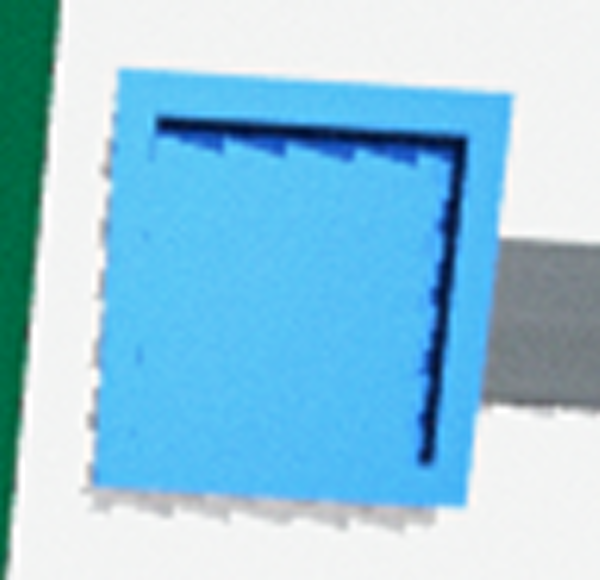

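>>> apply_moves --pt "0.0444 0.0078 0 0 -1" --pt "0.0444 0.0078 0 0 -1" --pt "0.0444 0.0078 0 0 -1" --pt "0.0444 0.0078 0 0 -1" --pt "0.0444 0.0078 0 0 -1" --pt "0 0 0 -10.4 -1" --pt "0 0 0 -10.4 -1" --pt "0 0 0 -10.4 -1" --pt "0 0 0 -10.4 -1" --pt "0 0 0 -10.4 -1" --pt "0 0 0 -10.4 -1" --pt "0 0 0 -10.4 -1" --pt "0 0 0 -10.4 -1" --pt "0 0 0 -10.4 -1"

```text
clock: 9.48
eef_pos: [0.4345, 0.0749, 0.197]
ee_rot: [0.514, -3.098, 0.0]
wrist_force: [-1.0, -0.1, -2.4]
opening: 0.465
```

>>> apply_moves --pt "0 0 0 -10.4 -1" --pt "0 0 0 -10.4 -1" --pt "0 0 0 -10.4 -1" --pt "0 0 0 -10.4 -1" --pt "0 0 0 -10.4 -1" --pt "0 0 0 -10.4 -1" --pt "0 0 0 -10.4 -1" --pt "0 0 0 -10.4 -1" --pt "0 0 0 0 -1" --pt "0 0 0 0 -1"

```text
clock: 10.72
eef_pos: [0.4343, 0.0745, 0.1968]
ee_rot: [2.413, -2.008, -0.002]
wrist_force: [0.4, -0.3, -0.3]
opening: 0.464
```

```bash
cat > nest.py <<'E'
from fit import *
def nest(c,x0):
    h=cv2.cvtColor(c["img"],cv2.COLOR_RGB2HSV)
    m=((h[...,0]>95)&(h[...,0]<125)&(h[...,1]>110)).astype(np.uint8)
    k,_=cv2.findContours(m,0,2);kk=max(k,key=cv2.contourArea)
    o=np.zeros_like(m);cv2.fillConvexPoly(o,cv2.convexHull(kk),1);m=o>0
    b=np.array([[x,y,z] for x in(-.029,.029) for y in(-.029,.029) for z in(.01,.032)])
    def f(p):
        q=b@R.from_euler('z',p[2]).as_matrix().T+[p[0],p[1],0]
        o=np.zeros(m.shape,np.uint8);H=cv2.convexHull(proj(c,q).astype(np.float32))
        cv2.fillConvexPoly(o,np.round(H*16).astype(np.int32),1,cv2.LINE_8,4);o=o>0
        return 1-(o&m).sum()/(o|m).sum()
    x0=np.array(x0)
    t=min((minimize(f,x0,method="Nelder-Mead",options=dict(initial_simplex=x0+s*np.array([[0,0,0],[.006,0,.05],[0,.006,-.05],[.004,-.004,.1]]))) for s in(1,-1,.5,-.4,.2)),key=lambda t:t.fun)
    return t.x,np.degrees(t.x[2]),t.fun,(kk.reshape(-1,2).min(0),kk.reshape(-1,2).max(0))
E
python3 - <<'E'
from workcell import r, optics
from nest import *
import pickle
s=r.read_state(); c=optics.read_camera("wrist"); c["st"]=s
M=R.from_rotvec(s["ee_rot"]).as_matrix()
print(s["clock"],s["eef_pos"],M.round(3).tolist(),np.degrees(np.arctan2(M[1,1],M[0,1])),s["qpos"].round(2))
pickle.dump(c,open("w5.pkl","wb"));cv2.imwrite("pics/w5.png",c["img"][:,:,::-1])
print(nest(pickle.load(open("w4.pkl","rb")),[.457,-.036,.21]))
print(nest(c,[.457,-.036,.21]))
y,n=yellow(c,(190,300,240,384));X=plane(c,y,s["eef_pos"][2]+.037)[0];print("yellow tool",n,(M.T@(X-s["eef_pos"])).round(4))
E
```

```text
10.725 [0.4343386  0.07447703 0.19677947] [[0.181, -0.983, -0.003], [-0.983, -0.181, -0.001], [0.0, 0.003, -1.0]] -169.5532797604434 [ 0.18  0.29 -0.53  2.01  0.18  0.9   2.88]
(array([ 0.45763399, -0.03587221,  0.20615822]), np.float64(11.811996002541923), np.float64(0.012874531835206038), (array([258,  27], dtype=int32), array([324,  96], dtype=int32)))
(array([ 0.45775459, -0.03538303,  0.20443597]), np.float64(11.713318095412221), np.float64(0.011067558219967744), (array([220,  21], dtype=int32), array([283,  89], dtype=int32)))
yellow tool 702 [-0.0013 -0.0158 -0.037 ]
```

The two opposite views of the nest agree within 0.5 mm: (0.4577,-0.0356), yaw 11.75°. But joint 7 is at its limit (2.88), so I'll set the module down on bare bench and regrip it 90° round. First, a check of where the stand's plate ends.

```bash
python3 - <<'E'
from h import *
import pickle
c=pickle.load(open("d0.pkl","rb"))["scene"]
print(plane(c,np.array([[407,255],[490,296],[460,322],[375,276],[373,319],[470,376],[492,356]])*.64,0).round(3))
s=pickle.load(open("w5.pkl","rb"))["st"];M=R.from_rotvec(s["ee_rot"]).as_matrix()
print("delta tool",M.T@(np.array([.42,.165,.02])-s["eef_pos"]))
E
```

```text
[[ 0.435 -0.167  0.   ]
 [ 0.39   0.094  0.   ]
 [ 0.514  0.113  0.   ]
 [ 0.557 -0.152  0.   ]
 [ 0.664 -0.028  0.   ]
 [ 0.62   0.25   0.   ]
 [ 0.539  0.24   0.   ]]
delta tool [-0.09169011 -0.00279694  0.17673733]
```

>>> apply_moves --pt "-0.034 -0.0015 0 0 -1" --pt "-0.034 -0.0015 0 0 -1" --pt "-0.034 -0.0015 0 0 -1" --pt "0 0 0.05 0 -1" --pt "0 0 0.05 0 -1" --pt "0 0 0.05 0 -1" --pt "0 0 0.022 0 -1" --pt "0 0 0 0 -1" --pt "0 0 0.006 0 -1" --pt "0 0 0.005 0 -1" --pt "0 0 0 0 -1"

```text
clock: 12.15
eef_pos: [0.4193, 0.1773, 0.0146]
ee_rot: [2.421, -2.001, -0.0]
wrist_force: [0.1, -0.1, -0.2]
opening: 0.463
```

>>> apply_moves --pt "0 0 0.0015 0 -1" --pt "0 0 0 0 -1" --pt "0 0 0 0 0.4" --pt "0 0 0 0 1" --pt "0 0 0 0 1" --pt "0 0 -0.04 0 1" --pt "0 0 -0.05 0 1" --pt "0 0 0 10 1" --pt "0 0 0 10 1" --pt "0 0 0 10 1" --pt "0 0 0 10 1" --pt "0 0 0 10 1" --pt "0 0 0 10 1" --pt "0 0 0 10 1" --pt "0 0 0 10 1" --pt "0 0 0 10 1" --pt "0 0 0 0 1"

```text
clock: 14.28
eef_pos: [0.419, 0.1776, 0.1028]
ee_rot: [0.3, -3.126, 0.001]
wrist_force: [0.2, -0.3, -0.2]
opening: 0.997
```

```bash
python3 - <<'E'
from workcell import r, optics
import fit as F
from fit import *
import pickle
s=r.read_state(); c=optics.read_camera("wrist"); c["st"]=s
M=R.from_rotvec(s["ee_rot"]).as_matrix()
print(s["clock"],s["eef_pos"],M.round(3).tolist(),np.degrees(np.arctan2(M[1,1],M[0,1])),s["qpos"].round(2))
pickle.dump(c,open("w6.pkl","wb"));cv2.imwrite("pics/w6.png",c["img"][:,:,::-1])
old=F.black
def nb(c,roi):
    m=old(c,roi).astype(np.uint8);k,_=cv2.findContours(m,0,2);h=cv2.convexHull(max(k,key=cv2.contourArea));o=np.zeros_like(m);cv2.fillConvexPoly(o,h,1);print(cv2.boundingRect(h));return o>0
F.black=nb
ctr=proj(c,[s["eef_pos"][0],s["eef_pos"][1],.03])[0];print(ctr)
u,v=ctr.astype(int);roi=(u-60,u+60,v-60,v+60)
y,n=yellow(c,roi);print("yellow",y,n,plane(c,y,.05)[0] )
print(F.fit(c,roi,[.419,.177,.19]))
E
```

```text
14.275 [0.41898132 0.17756323 0.10282905] [[-0.982, -0.19, -0.001], [-0.19, 0.982, -0.001], [0.002, -0.001, -1.0]] 100.95944569527073 [-0.42  0.41 -0.05  2.11  0.04  0.62  1.27]
[255.1445724  203.36949143]
yellow [255.18430034 234.41296928] 293 [0.43497863 0.18071506 0.05      ]
(227, 170, 58, 72)
(array([0.4203661 , 0.17783847, 0.16393863]), np.float64(0.037192118226600956), np.int64(3909))
```

Set-down is good: the module stands at (0.420,0.178), yaw about 11°. Regrip across its unmarked sides.

>>> apply_moves --pt "-0.001 0 0.04 0 1" --pt "0 0 0.03 0 1" --pt "0 0 0.0185 0 1" --pt "0 0 0 0 1" --pt "0 0 0 0 -0.5" --pt "0 0 0 0 -1" --pt "0 0 0 0 -1" --pt "0 0 0 0 -1" --pt "0 0 0 0 -1" --pt "0 0 0 0 -1" --newtons 40

```text
clock: 15.58
eef_pos: [0.4206, 0.1778, 0.0152]
ee_rot: [-0.298, 3.127, 0.0]
wrist_force: [-0.5, -1.2, 6.5]
opening: 0.465
```

>>> apply_moves --pt "0 0 -0.03 0 -1" --pt "0 0 -0.05 0 -1" --pt "0 0 -0.03 0 -1" --pt "0 0 0 0 -1"

```text
clock: 16.08
eef_pos: [0.4215, 0.1782, 0.1267]
ee_rot: [-0.297, 3.124, 0.002]
wrist_force: [0.9, 0.6, -0.4]
opening: 0.464
```

```bash
python3 - <<'E'
from workcell import r, optics
from fit import *
import pickle
s=r.read_state(); c=optics.read_camera("wrist"); c["st"]=s
M=R.from_rotvec(s["ee_rot"]).as_matrix()
print(s["eef_pos"],np.degrees(np.arctan2(M[1,1],M[0,1])),s["opening"])
pickle.dump(c,open("w7.pkl","wb"));cv2.imwrite("pics/w7.png",c["img"][:,:,::-1])
tool=lambda uv:(M.T@(plane(c,uv,s["eef_pos"][2]+.0365)[0]-s["eef_pos"])).round(4)
y,n=yellow(c,(190,320,240,384));print("yellow",y,n,tool(y))
# top face back/front edges in column through centre (brightness profile)
print(c["img"][230:384:2,240].max(1).tolist())
off=.0005
for n_,p in(("seat",(.4577,-.0356)),):
    d=np.array([*p,s["eef_pos"][2]])-s["eef_pos"];print(n_,(M.T@d).round(4))
E
```

```text
[0.42146439 0.17816666 0.12671205] 100.87807143182123 0.46358456683465393
yellow [254.89799073 321.19010819] 647 [-0.014   0.0001 -0.0364]
[9, 5, 11, 0, 9, 4, 4, 0, 8, 6, 9, 4, 13, 0, 11, 1, 7, 11, 7, 10, 6, 14, 8, 12, 16, 11, 7, 8, 11, 13, 8, 15, 11, 9, 3, 14, 11, 2, 6, 10, 5, 127, 194, 193, 193, 193, 190, 192, 192, 188, 205, 23, 26, 26, 25, 25, 27, 42, 42, 42, 21, 11, 17, 13, 9, 11, 18, 14, 19, 11, 17, 16, 19, 12, 22, 15, 9]
seat [ 4.800e-03 -2.168e-01 -2.000e-04]
```

>>> apply_moves --pt "0 0 0 -0.9 -1" --pt "0.0018 -0.0542 0 0 -1" --pt "0.0018 -0.0542 0 0 -1" --pt "0.0018 -0.0542 0 0 -1" --pt "0.0018 -0.0541 0 0 -1" --pt "0 0 0 0 -1" --pt "0 0 0.03 0 -1" --pt "0 0 0.03 0 -1" --pt "0 0 0 0 -1" --pt "0 0 0 0 -1"

```text
clock: 17.38
eef_pos: [0.4572, -0.0354, 0.0645]
ee_rot: [0.324, -3.123, 0.0]
wrist_force: [-0.9, 0.1, -2.5]
opening: 0.461
```

```bash
python3 - <<'E'
from workcell import r, optics
from nest import *
import pickle
s=r.read_state(); c=optics.read_camera("wrist"); c["st"]=s
M=R.from_rotvec(s["ee_rot"]).as_matrix()
print(s["clock"],s["eef_pos"],np.degrees(np.arctan2(M[1,1],M[0,1])),s["opening"],s["qpos"].round(2))
y,n=yellow(c,(190,320,240,384));X=plane(c,y,s["eef_pos"][2]+.0365)[0];print("yellow",n,X,"mod centre",X[:2]-.015*np.array([np.cos(.205),np.sin(.205)]))
cv2.imwrite("pics/w8.png",cv2.resize(c["img"][:,:,::-1],(800,600)))
d=M.T@(np.array([.4587,-.0354,.0352])-s["eef_pos"]);print(d.round(4))
E
```

```text
17.375 [ 0.45720042 -0.03544988  0.06454588] 101.83303499654146 0.4606191350664524 [ 0.05  0.48 -0.04  2.14  0.04  0.52  1.76]
yellow 654 [ 0.47090554 -0.03233216  0.10104588] mod centre [ 0.45621962 -0.03538566]
[-0.0015 -0.0003  0.0293]
```

View pics/w8.png

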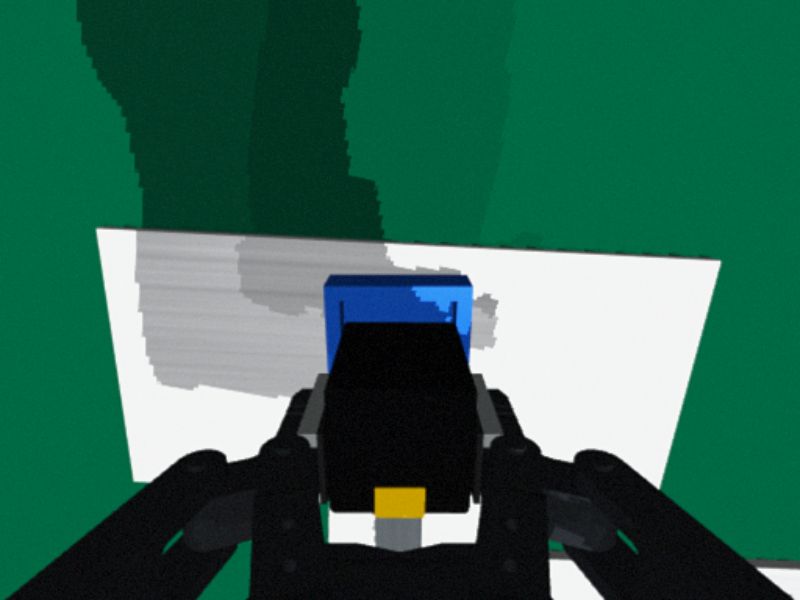

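Wrist view: the module (320–475, 320–510) is square over the nest (325–472, 280+), with its yellow tab at (400,502) on the mirror side. Lowering it.

>>> apply_moves --pt "-0.0015 -0.0003 0.01 0 -1" --pt "0 0 0.007 0 -1" --pt "0 0 0.006 0 -1" --pt "0 0 0.004 0 -1" --pt "0 0 0 0 -1" --pt "0 0 0 0 -1"

```text
clock: 18.18
eef_pos: [0.4588, -0.036, 0.0374]
ee_rot: [0.322, -3.124, 0.001]
wrist_force: [-0.2, -0.2, -1.1]
opening: 0.459
```

>>> apply_moves --pt "0 0 0.0015 0 -1" --pt "0 0 0.001 0 -1" --pt "0 0 0 0 -1"

```text
clock: 18.55
eef_pos: [0.4588, -0.036, 0.0352]
ee_rot: [0.322, -3.124, 0.001]
wrist_force: [-0.8, 0.2, 5.3]
opening: 0.465
```

Contact at exactly the expected height. Release, lift and check.

>>> apply_moves --pt "0 0 0 0 -0.3" --pt "0 0 0 0 0.2" --pt "0 0 0 0 0.6" --pt "0 0 0 0 1" --pt "0 0 0 0 1" --pt "0 0 -0.03 0 1" --pt "0 0 -0.05 0 1" --pt "0 0 -0.05 0 1" --pt "0 0 -0.03 0 1" --pt "0 0 0 0 1" --pt "0 0 0 0 1"

```text
clock: 19.92
eef_pos: [0.4584, -0.0359, 0.1943]
ee_rot: [0.322, -3.123, 0.0]
wrist_force: [-0.1, 0.5, -0.9]
opening: 0.996
```

```bash
python3 - <<'E'
from workcell import r, optics
from nest import *
import pickle
s=r.read_state(); c=optics.read_camera("wrist"); c["st"]=s
M=R.from_rotvec(s["ee_rot"]).as_matrix()
print(s["clock"],s["eef_pos"],np.degrees(np.arctan2(M[1,1],M[0,1])))
pickle.dump(c,open("w9.pkl","wb"))
y,n=yellow(c,(100,412,50,330));X=plane(c,y,.07)[0];print("yellow",y,n,X,"expected",.4577+.015*.979,-.0356+.015*.2036)
t=proj(c,[[.4577,-.0356,.07]])[0]
e=optics.read_camera("scene")
h=cv2.cvtColor(e["img"],cv2.COLOR_RGB2HSV);o=((h[...,0]>5)&(h[...,0]<17)&(h[...,1]>150)&(h[...,2]>100))
pickle.dump(e,open("s9.pkl","wb"))
a=cv2.resize(c["img"][90:330,130:390],(400,370),interpolation=cv2.INTER_CUBIC)
b=cv2.resize(e["img"][140:230,220:320],(400,370),interpolation=cv2.INTER_CUBIC)
cv2.imwrite("pics/w9.png",cv2.hconcat([a,b])[:,:,::-1])
E
```

```text
19.925 [ 0.4584253  -0.03592572  0.19425559] 101.7731100816234
yellow [255.4137931 199.       ] 174 [ 0.47264187 -0.03276157  0.07      ] expected 0.472385 -0.032546
```

View pics/w9.png

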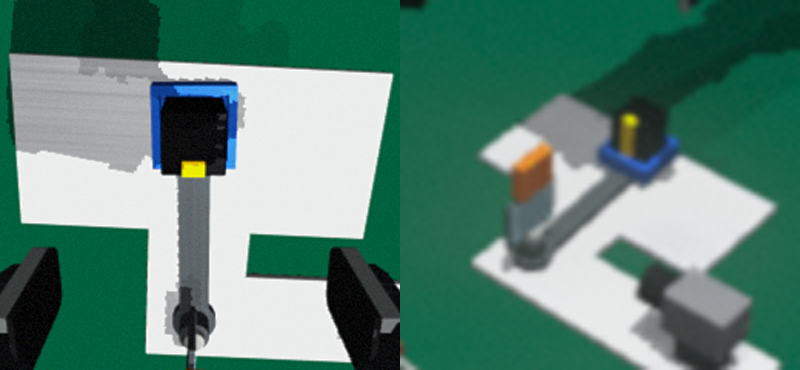

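Left: the yellow tab at (193,170) is on the mirror side, with an even gap all round in the nest. Right: the module stands upright in the nest. The tab's position matches the expected seated height and place within 0.3 mm. Next: move over the mirror grip and measure its angle.

>>> apply_moves --pt "0 0 0 2.8 1" --pt "-0.0423 0.0022 0 0 1" --pt "-0.0423 0.0022 0 0 1" --pt "-0.0423 0.0022 0 0 1" --pt "-0.0422 0.0021 0 0 1" --pt "0 0 0 0 1" --pt "0 0 0 0 1"

```text
clock: 20.9
eef_pos: [0.6234, -0.0012, 0.1932]
ee_rot: [0.245, -3.127, 0.001]
wrist_force: [-0.4, 0.3, -0.1]
opening: 1.002
```

```bash
python3 - <<'E'
from workcell import r, optics
from nest import *
import pickle
s=r.read_state(); c=optics.read_camera("wrist"); c["st"]=s
M=R.from_rotvec(s["ee_rot"]).as_matrix()
print(s["clock"],s["eef_pos"],np.degrees(np.arctan2(M[1,1],M[0,1])),s["qpos"].round(2))
pickle.dump(c,open("w10.pkl","wb"));cv2.imwrite("pics/w10.png",c["img"][:,:,::-1])
h=cv2.cvtColor(c["img"],cv2.COLOR_RGB2HSV);m=((h[...,0]>4)&(h[...,0]<19)&(h[...,1]>130)&(h[...,2]>60)).astype(np.uint8)
k,_=cv2.findContours(m,0,2);kk=max(k,key=cv2.contourArea)
print(m.sum(),cv2.boundingRect(kk))
# bright = top face
V=h[...,2][m>0];print(np.percentile(V,[5,25,50,75,95]))
th=(V.min()+V.max())/2;t=(m>0)&(h[...,2]>np.percentile(V,95)*.85)
k,_=cv2.findContours(t.astype(np.uint8),0,2);kk=max(k,key=cv2.contourArea)
b=cv2.boxPoints(cv2.minAreaRect(kk));w=plane(c,b,.124);print(b.round(0).tolist(),w.round(4).tolist(),w.mean(0))
for i in(0,1): d=w[i+1]-w[i];print(np.linalg.norm(d),np.degrees(np.arctan2(d[1],d[0])))
E
```

```text
20.9 [ 0.62342911 -0.00120643  0.19315474] 98.96909939136536 [-0.01  0.53 -0.04  1.56  0.02  1.06  1.67]
1189 (246, 169, 20, 63)
[ 89.  179.  189.  216.  224.6]
[[247.0, 231.0], [247.0, 203.0], [264.0, 203.0], [264.0, 231.0]] [[0.6453, -0.0041, 0.124], [0.6225, -0.0075, 0.124], [0.6205, 0.0051, 0.124], [0.6432, 0.0089, 0.124]] [6.32893965e-01 6.07235732e-04 1.24000000e-01]
0.02303133980176494 -171.55769709864768
0.01274021337254766 98.94958262317142<stdin>:13: RuntimeWarning: overflow encountered in scalar add
```

The grip is centred under the tool and aligned with it (bar at 9°). Descend and pinch.

>>> apply_moves --pt "0 0 0.04 0 1" --pt "0 0 0.04 0 1" --pt "0 0 0.0165 0 1" --pt "0 0 0 0 0" --pt "0 0 0 0 -0.5" --pt "0 0 0 0 -1" --pt "0 0 0 0 -1" --pt "0 0 0 0 -1" --pt "0 0 0 0 -1" --pt "0 0 0 0 -1" --newtons 50

```text
clock: 22.2
eef_pos: [0.625, -0.0012, 0.0993]
ee_rot: [-0.245, 3.132, -0.001]
wrist_force: [-1.6, -0.7, 6.7]
opening: 0.152
```

>>> apply_moves --pt "0 0 0 -5 -1" --pt "0 0 0 -5 -1" --pt "0 0 0 -5 -1" --pt "0 0 0 -5 -1" --pt "0 0 0 -5 -1" --pt "0 0 0 -5 -1" --pt "0 0 0 -5 -1" --pt "0 0 0 -5 -1" --pt "0 0 0 -5 -1" --pt "0 0 0 0 -1" --pt "0 0 0 0 -1"

```text
clock: 23.58
eef_pos: [0.6245, -0.0003, 0.0993]
ee_rot: [1.426, -2.799, -0.001]
wrist_force: [-3.4, 1.1, 7.3]
opening: 0.148
```

```bash
cat > mon.py <<'E'
from workcell import r, optics
from h import *
import sys
s=r.read_state();M=R.from_rotvec(s["ee_rot"]).as_matrix()
print(s["clock"],s["eef_pos"],np.degrees(np.arctan2(M[1,1],M[0,1])),s["opening"],s["wrist_force"],s["qpos"].round(2))
c=optics.read_camera("scene");o=c["img"][215:300,308:460]
cv2.imwrite(f"pics/{sys.argv[1]}.png",cv2.resize(o[:,:,::-1],(800,447),interpolation=cv2.INTER_CUBIC))
h=cv2.cvtColor(c["img"],cv2.COLOR_RGB2HSV)
for n,a,b in(("green",45,75),("yellow",20,35)):
    m=((h[...,0]>a)&(h[...,0]<b)&(h[...,1]>140)&(h[...,2]>(110))).astype(np.uint8);m[:215]=0;m[300:]=0;m[:,:308]=0;m[:,460:]=0
    k,_,st,ce=cv2.connectedComponentsWithStats(m)
    print(n,[(ce[i].round(1).tolist(),int(st[i][4])) for i in range(1,k) if st[i][4]>6])
E
python3 mon.py m1
```

```text
23.575 [ 6.24531930e-01 -3.07861523e-04  9.92563466e-02] 143.97869496802699 0.1483398403096236 [-3.42324313  1.06079463  7.27072551] [ 0.12  0.64 -0.26  1.67  0.2   0.87  2.29]
green [([397.2, 225.4], 53), ([401.5, 230.0], 58), ([348.0, 256.5], 64), ([353.4, 260.9], 67)]
yellow [([415.5, 242.0], 66), ([351.5, 258.8], 70)]
```

View pics/m1.png

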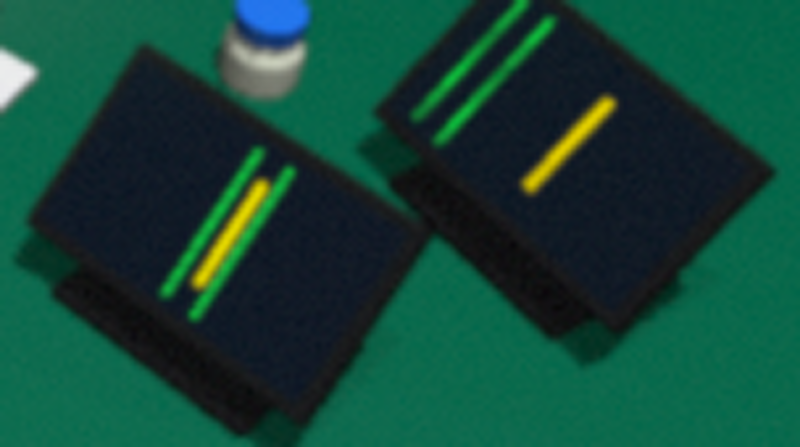

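The right-hand monitor (crop left) responds. Its bar, near (230,232), is inside the lines (212,222)–(242,243), about 2 mm towards the right one. That means 1.4° more turn, matching the geometric prediction of 46.4°.

>>> apply_moves --pt "0 0 0 -1.4 -1" --pt "0 0 0 0 -1" --pt "0 0 0 0 -1" --pt "0 0 0 0 -1"

```text
clock: 24.12
eef_pos: [0.6245, -0.0003, 0.0993]
ee_rot: [1.46, -2.781, -0.001]
wrist_force: [-3.6, 1.8, 8.6]
opening: 0.154
```

```bash
python3 mon.py m2; python3 mon.py m3|tail -2; python3 - <<'E'
import cv2
from workcell import optics
a=cv2.resize(cv2.imread('pics/m2.png'),(500,280))
e=optics.read_camera("side")["img"][:,:,::-1]
b=cv2.resize(e[130:290,150:350],(350,280),interpolation=cv2.INTER_CUBIC)
e=optics.read_camera("scene")["img"][:,:,::-1];d=cv2.resize(e[110:290,180:400],(342,280),interpolation=cv2.INTER_CUBIC)
cv2.imwrite('pics/fin.png',cv2.vconcat([cv2.copyMakeBorder(a,0,0,0,192,0),cv2.hconcat([b,d])]))
E
```

```text
24.125 [ 6.24502146e-01 -2.71676108e-04  9.92522419e-02] 145.38156851082758 0.1540871018091241 [-3.5779918   1.75036102  8.61306518] [ 0.13  0.64 -0.27  1.67  0.21  0.87  2.31]
green [([397.3, 225.3], 54), ([401.7, 229.7], 60), ([348.6, 257.0], 66), ([354.0, 261.5], 64)]
yellow [([415.5, 242.0], 66), ([351.5, 258.9], 73)]
green [([397.5, 225.1], 53), ([401.5, 229.9], 59), ([348.6, 257.0], 66), ([354.0, 261.5], 64)]
yellow [([415.5, 242.0], 66), ([351.5, 259.0], 74)]
```

View pics/fin.png

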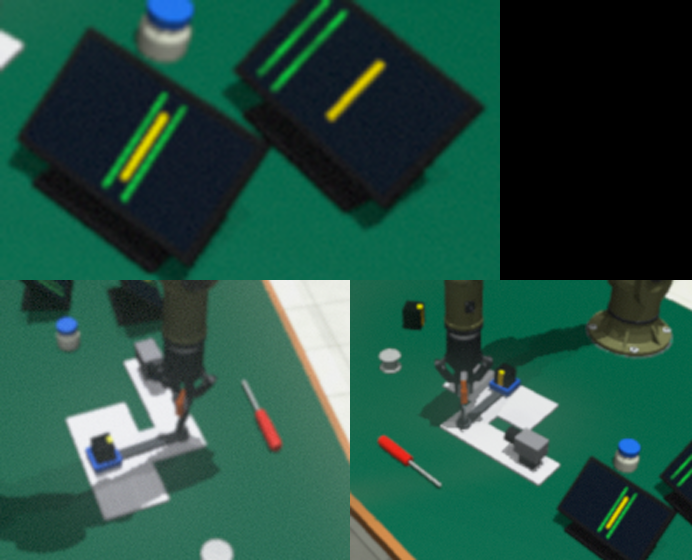

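The bar at (145,147) is now centred between the lines (offset about 0.3 px, roughly 1 mm). The module stands in the nest facing the mirror, and the jar, reel and screwdriver have not moved. Handing in.

```bash
python3 -c "
from workcell import r
print(r.sign_off())"
```

```text
the job is handed in; nothing more can be done
None
```

The module is seated in the nest with its mark facing the mirror, and the mirror is held with the bar between the green lines. I handed the job in at about 24 s on the clock, with the gripper still holding the mirror.

- **Module:** I took the smaller of the two look-alikes. My first grip would have run joint 7 into its limit at the nest, so I set the module down on bare bench and regripped it 90° round. It touched down in the nest at the expected height with about 5 N. After release its yellow tab was within 0.3 mm of where a fully seated module's would be, and it looked upright.
- **Mirror:** I turned it about 46.4°, which matches the geometric prediction. On the monitor farthest to the robot's right, the bar was about 1 mm off the middle of the lines in two successive images. The wrist force was about 9 N.
- **Other objects:** The reel, jar and screwdriver looked undisturbed in the final picture. I did not remeasure their positions.
- **Checks that disagreed:** The first silhouette fits of the module's angle were thrown off by shadow and by the larger module. I replaced them with corner measurements from a closer view, which agreed with the tab.

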